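# Swap the two misplaced rollers of a printer feed unit

## Task

The two rubber rollers of the paper feed unit on the bench were put back in each other's seats. Swap them: pull each straight up out of its sprung clips, then press it down into the other seat until the sprung jaws have snapped shut over both ends of its shaft, with its toothed wheel on the same side of the unit as before, in line with the big idler wheel. You may lay a roller on the bench meanwhile; leave the bottle, jar, tape and solder spool standing where they are.

Things in the scene. Friction and masses are not known exactly. Their poses are not given: they have to be found in the camera images.
- feed_unit: Paper feed unit of a printer, fixed on the bench, turned any way round. Origin: centre of its underside, z up. Steel base plate 130 mm (x) by 134 mm (y), top 8 mm up, and two grey painted side plates at y = +-58 mm, 7 mm thick. Both shafts lie along its y, 64 mm apart, axes 40 mm up; nothing else stands between the side plates. Unit and rollers stay within 95 mm of the origin.
- seat_a (a point): Middle of seat A (unit frame -32, 0, 40 mm), on the axis of a seated roller; axes as the unit. The thick roller starts here, the thin one belongs here. The seat is a fork clip in each side plate: a slot 9.6 mm wide, closed above by a sprung jaw. Pressing the shaft straight down (about 10 N for both ends together) opens the jaws, which snap shut over it; a like pull up frees it.
- seat_b (a point): Middle of seat B (unit frame +32, 0, 40 mm), on the axis of a seated roller; axes as the unit. The thin roller starts here, the thick one belongs here. Same fork clips as seat A. In both seats the fixed prong stands on the inner side (towards x = 0), top 59 mm up, bent back as a lead-in, and the hinged jaw on the outer side.
- idler (a point): Middle of the big white idler wheel (41 mm across, 8 mm thick, fixed) on the drive side of the unit (unit frame 0, 72, 40 mm); in line with it run both rollers' toothed wheels. The other side plate carries a small green circuit board.
- thick_roller: Thick roller, about 0.13 kg. Origin: on the shaft axis, middle of the rubber; y along the shaft to its toothed wheel. Black rubber 24 mm across, 90 mm long; steel shaft 8 mm across, y = -71 to 80 mm; grey collars 13 mm across with outer faces at y = +-52.5 mm (the forks' inner faces are at +-54.5 mm); white toothed wheel 28 mm across at y = 68 to 76 mm keeps it from rolling when laid down.
- thin_roller: Thin roller, about 0.09 kg: like the thick one (same shaft, collars, toothed wheel, origin and axes), but its rubber is 16 mm across.
- thick_roller_gear (a point): Middle of the thick roller's toothed wheel, 72 mm along the roller's y.
- thin_roller_gear (a point): Middle of the thin roller's toothed wheel, 72 mm along the roller's y.
- jaw_a_gear (a joint): Sprung jaw of seat A at the idler's side (unit y = +58 mm): 0 shut, grows as the shaft pushes it outward, at most 0.6 rad; a spring shuts it. Its nose reaches over the seated shaft 46 mm above the bench, its flared tab to 61 mm.
- jaw_a_board (a joint): Sprung jaw of seat A at the circuit board's side (unit y = -58 mm); as the other.
- jaw_b_gear (a joint): Sprung jaw of seat B at the idler's side; as the other.
- jaw_b_board (a joint): Sprung jaw of seat B at the circuit board's side; as the other.
- ipa_bottle: Bystander: upright white bottle, 39 mm across, 132 mm tall. Origin: centre of its underside.
- flux_jar: Bystander: low white jar with a screw cap, 43 mm across, 36 mm tall. Origin: centre of its underside.
- tape_black: Bystander: roll of black tape lying flat, 53 mm across, 19 mm tall. Origin: centre of its underside. Apart from the things listed the bench is clear from x = 0.40 to 0.68 m and y = -0.26 to 0.28 m, where a roller may be laid.
- solder_spool: Bystander: spool of solder standing on its flange, 48 mm across, 36 mm tall. Origin: centre of its underside. It and the jar stand on a flat mat 2.5 mm thick that covers x = 0.46 to 0.79 m, y below -0.165 m.

How it is judged (in metres and radians):
At the end, for the whole second after the job is handed in: The thick roller sits home in seat B and the thin one in seat A: middle within 5 mm of the seat's middle, shaft within 0.04 rad of the unit's y, toothed wheel on the idler's side, all four jaws shut (below 0.08 rad), both rollers at rest (distance between thick_roller and seat_b below 0.005 m and distance between thin_roller and seat_a below 0.005 m and angle between the y axis of each of thick_roller, thin_roller and the y axis of feed_unit, either way round below 0.04 rad and y of each of thick_roller_gear, thin_roller_gear in the frame of feed_unit above 0.05 m and value of joint each of jaw_a_gear, jaw_a_board, jaw_b_gear, jaw_b_board below 0.08 rad and linear speed of each of thick_roller, thin_roller below 0.02 m/s); the robot touches nothing.
It fails at once if the bottle is pushed more than 30 mm or tipped (distance of ipa_bottle from where it was at the start of the episode above 0.03 m or angle between ipa_bottle's own z axis and vertical above 0.35 rad).
It fails at once if the jar is pushed more than 30 mm (distance of flux_jar from where it was at the start of the episode above 0.03 m).
It fails at once if the tape is pushed more than 30 mm (distance of tape_black from where it was at the start of the episode above 0.03 m).
It fails at once if the solder spool is pushed more than 30 mm (distance of solder_spool from where it was at the start of the episode above 0.03 m).
It also fails if it takes over 72 s, if anything falls off the work surface, if the arm or the gripper's body presses on something with over 40 N, if the wrist force passes 120 N, or if a joint passes its speed limit or range.

## Robot

A 6-joint arm with a two-finger parallel gripper is mounted at the origin on a cart in front of the work surface, level with it; the furniture and walls round the work are solid. World frame = base frame: x ahead of the robot, y to its left, z up, the work surface at z = 0. Lengths are in m, angles in degrees, forces in N, time in s.
With the tool pointing down it reaches from about 0.3 to 0.75 m from the base axis. Payload 8.5 kg.
Tool frame: the origin (TCP) lies on the centre line of the jaws, within the pads' length; the fingertips stand 11 mm ahead of it and the grasp point (between the pads) lies 8 mm behind it; z points along the fingers, y is the line along which they close (so a half turn about z gives the same grasp; the last joint's range is limited). The gripper opens to 85 mm and grips with 20 to 120 N. Pads are 22 mm wide; open, the fingers measure 114 mm over their backs; the gripper's body (76 mm by 85 mm) begins 54 mm behind the grasp point. The pads swing forward as they close: fully open they stand 13 mm farther back than shut.
Start: joints at [-75.59, 21.807, 74.336, -0, 83.858, -12.336], TCP at [0.248, -0.491, 0.242] pointing down, gripper open.
Joint ranges: [-178.18, 178.18], [-50.72, 133.34], [12.68, 142.11], [-81.47, 261.47], [9.98, 163.14], [-165.26, 165.26]. Speed limits (degrees/s): [136.94, 136.94, 180, 180, 180, 180].

## Interface

Orientations are given as a 3x3 rotation matrix whose columns are the frame's x, y, z axes.
In Python, from rig import env gives the robot as it stands.
- The arm moves only by the tool jog_arm, called after "Emit:" by a JSON object that holds its "api" and its "payload", one argument or row to a line. Schema: {"type":"object","properties":{"segments":{"type":"array","items":{"type":"array","prefixItems":[{"type":"array","items":{"type":"number"},"minItems":3,"maxItems":3},{"type":"number"},{"type":"number"}],"minItems":3,"maxItems":3},"minItems":1,"maxItems":10},"clamp_n":{"type":"number"},"only":{"type":"string"},"quiet":{"type":"boolean"},"lines":{"type":"string"}},"required":["segments"],"additionalProperties":false}. segments is a list of rows, 1 to 10 of them, each written [[dx, dy, dz], turn, opening]: dx, dy, dz in m, then a turn about the tool's z in degrees, then the finger opening in m; each row shifts and turns the commanded pose from where the row before left it, along the tool's axes as they then stand; what a row does not reach is not made up. A row lasts 1/10 s, in which the tool goes at most 0.05 m and 8.59 degrees, less where a joint would pass 70% of its speed; a pose out of reach is approached as far as the arm can. The fingers move at their own pace and stop on an object; clamp_n is the grip in N (left out, the last holds). Time passes only in rows, so rows that do not move let the fingers close. The tool returns the time, the measured TCP pose, the force, the opening and the grip force at its end. only (a regular expression) keeps the lines of the reply that match it, lines (a string "A,B") keeps lines A to B, and quiet returns only ok. Input that does not fit is refused with a message, and nothing moves.
- env.observe(): the state, without advancing time (a new reading comes with each control period).
- env.get_image(name): name is "scene" or "top" or "wrist"; returns a dict with "pixels" (480x640x3 uint8, red, green, blue), "K" (3x3 intrinsics, pixels), "extrinsics" (4x4, takes a point from world to camera coordinates). Camera axes: x right, y down, z forward; pixel columns grow to the right and rows downward; lengths in m; the calibration is good to about 2 mm. A picture is of the moment at which its call begins. There is no depth.
- env.close_job(): hands the job in; it is judged then, once.
The state is a dict: "time_s": time; "q": joint angles; "qvel": joint speeds; "joint_efforts": joint torques, N m; "position": TCP position; "tool_rot": TCP orientation; "ft_force": force on the tool from outside, world axes, zero at the start; "wrist_torque": the same for the moment, N m; "grip_width": finger opening in m; "gripper_force": force on a finger pad.
Only numpy, scipy, OpenCV 4.12 (cv2) and the standard library are available. Lean on these libraries where they do the work, as an engineer would, in place of code of your own. Each camera call takes 0.05 s, during which the arm holds its last target. There are 200 camera calls.

## Working session

There is one attempt and no reset: what is moved stays moved. The work goes in short steps, Python scripts to look and compute and a tool call to move; the robot and the scene stay as the last step left them, time stands still between calls to the robot, and variables do not carry over. Pictures are saved under pics/ and viewed, at most 10 in all, crops included, and the job is handed in when it is done.

```bash
ls; mkdir -p pics
```

Run:
```python
from rig import env
import cv2
for n in("scene","top"):
    i=env.get_image(n);cv2.imwrite(f"pics/{n}0.png",i["pixels"][:,:,::-1]);print(n,i["K"].tolist(),i["extrinsics"].round(4).tolist())
s=env.observe();print(s["position"],s["tool_rot"],s["time_s"])
```

```text
pics
rig.py
scene [[513.6888569396317, 0.0, 318.4409442167395], [0.0, 513.6888569396317, 239.4127640593808], [0.0, 0.0, 1.0]] [[-0.753, -0.6577, -0.0185, 0.4442], [-0.2538, 0.3163, -0.9141, 0.2009], [0.6071, -0.6837, -0.4051, 0.5617], [0.0, 0.0, 0.0, 1.0]]
top [[503.316127020126, 0.0, 311.3907911129399], [0.0, 503.316127020126, 234.380159093622], [0.0, 0.0, 1.0]] [[-0.0091, -0.9999, 0.0074, 0.0118], [-0.9931, 0.0081, -0.1169, 0.5721], [0.1169, -0.0084, -0.9931, 0.9851], [0.0, 0.0, 0.0, 1.0]]
[ 0.24744772 -0.49091321  0.24178009] [[ 8.93030255e-01  4.49996517e-01 -3.12472208e-04]
 [ 4.49996530e-01 -8.93029399e-01  1.27089075e-03]
 [ 2.92849542e-04 -1.27555530e-03 -9.99999144e-01]] 0.1
```
View pics/scene0.png

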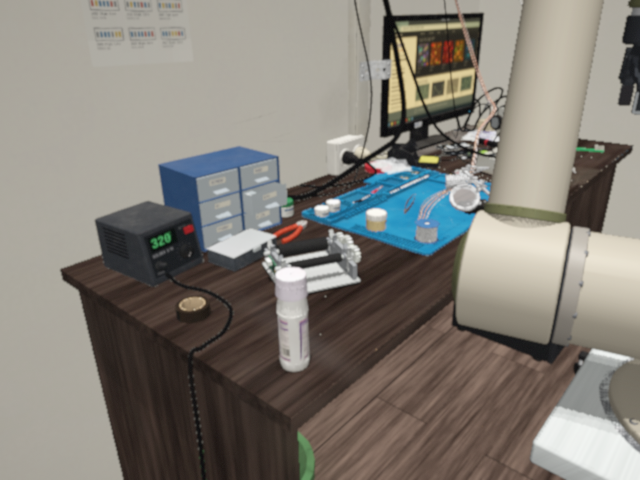

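View pics/top0.png

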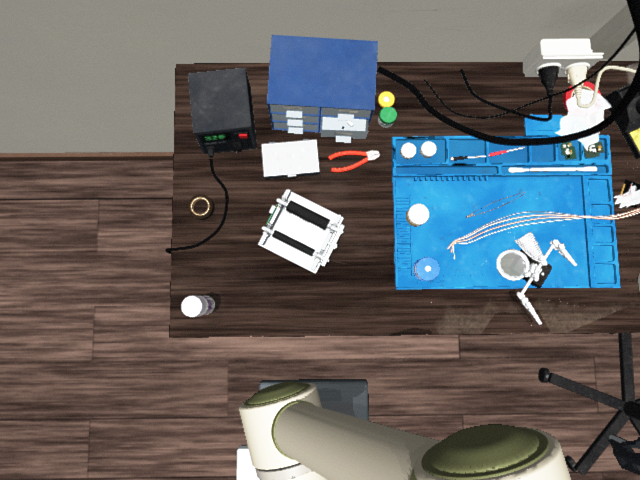

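The scene picture shows the unit near (312,262). In the top picture it is at about (302,231), with the thick roller behind (~(305,213)), the thin one in front (~(296,245)), the bottle at (197,305), the tape at (201,206), the jar at (418,214) and the spool at (428,268). Next I'll work out the positions and enlarge both views.

Create h.py:
```python
import numpy as np,cv2
from rig import env
def ray(i,u,v):
    R=i["extrinsics"][:3,:3];t=i["extrinsics"][:3,3]
    return -R.T@t, R.T@np.linalg.inv(i["K"])@np.array([u,v,1.])
def atz(i,u,v,z):
    c,d=ray(i,u,v);return c+d*(z-c[2])/d[2]
def tri(obs):  # list of (img,u,v)
    A=np.zeros((3,3));b=np.zeros(3);L=[]
    for i,u,v in obs:
        c,d=ray(i,u,v);d/=np.linalg.norm(d);P=np.eye(3)-np.outer(d,d);A+=P;b+=P@c;L.append((P,c))
    p=np.linalg.solve(A,b);return p,[np.linalg.norm(P@(p-c)) for P,c in L]
def proj(i,p):
    q=i["extrinsics"][:3,:3]@np.asarray(p)+i["extrinsics"][:3,3];q=i["K"]@q;return q[:2]/q[2]
```

Run:
```python
from h import *
t=env.get_image("top");s=env.get_image("scene")
for n,u,v,z in(("unit",302,231,.04),("bottle",189,307,.13),("tape",201,206,.02),("jar",418,214,.036),("spool",428,268,.036)):print(n,atz(t,u,v,z).round(3))
a=cv2.resize(t["pixels"][180:280,245:358],None,fx=6,fy=6,interpolation=3)[:600,:,::-1]
cv2.imwrite("pics/top1.png",a)
```

```text
unit [0.578 0.026 0.04 ]
bottle [0.431 0.229 0.13 ]
tape [0.634 0.234 0.02 ]
jar [ 0.612 -0.21   0.036]
spool [ 0.502 -0.227  0.036]
```

View pics/top1.png

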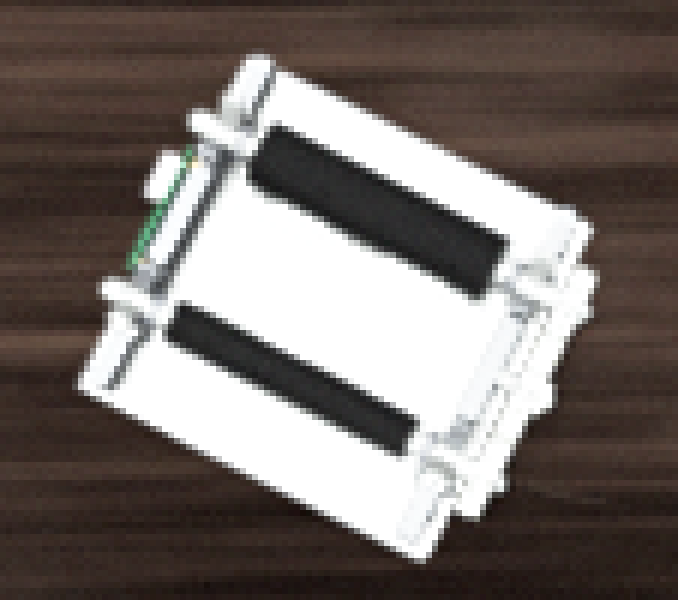

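The enlarged top view shows the green board on the left side plate and the idler side at lower right. The thick rubber runs from (262,155) to (493,268) and the thin one from about (172,322) to (412,435). So unit y is roughly (-0.44,-0.90) in world axes. I'll bring the wrist camera over the unit.

Emit:
{"api": "jog_arm", "payload": {
  "segments": [
    [[0.04,-0.024,0],0,0.05],
    [[0.04,-0.024,0],0,0.05],
    [[0.04,-0.024,0],0,0.05],
    [[0.04,-0.024,0],0,0.05],
    [[0.04,-0.024,0],0,0.05],
    [[0.04,-0.024,0],0,0.05],
    [[0.04,-0.024,0],0,0.05],
    [[0.04,-0.024,0],0,0.05],
    [[0.04,-0.024,0],0,0.05]
  ]
}}

```text
time_s: 1.1
position: [0.4725, -0.1344, 0.2424]
tool_rot: [[0.893, 0.45, 0.0], [0.45, -0.893, -0.0], [0.0, 0.0, -1.0]]
ft_force: [0.5, -0.4, -0.5]
grip_width: 0.05
gripper_force: 0.0
```

Emit:
{"api": "jog_arm", "payload": {
  "segments": [
    [[0.04,-0.024,0],0,0.05],
    [[0.04,-0.024,0],0,0.05],
    [[0.04,-0.024,0],0,0.05],
    [[0.04,-0.024,0],0,0.05],
    [[0,0,0],-7.5,0.05],
    [[0,0,0],-7.5,0.05],
    [[0,0,0],-7.5,0.05],
    [[0,0,0],-7.5,0.05],
    [[0,0,0],-7,0.05],
    [[0,0,0],0,0.05]
  ]
}}

```text
time_s: 2.1
position: [0.5714, 0.0215, 0.2421]
tool_rot: [[0.441, 0.897, -0.0], [0.897, -0.441, 0.0], [-0.0, -0.0, -1.0]]
ft_force: [0.4, -0.2, -0.1]
grip_width: 0.0503
gripper_force: 0.0
```

Run:
```python
from h import *
w=env.get_image("wrist");cv2.imwrite("pics/w1.png",w["pixels"][:,:,::-1]);np.save("pics/w1.npy",w,allow_pickle=True)
print(w["K"],w["extrinsics"].round(4).tolist())
```

```text
[[375.70033882   0.         313.28986094]
 [  0.         375.70033882 236.23897649]
 [  0.           0.           1.        ]] [[0.8976, -0.4408, -0.0007, -0.5031], [-0.4173, -0.8503, 0.3206, 0.2142], [-0.142, -0.2875, -0.9472, 0.4668], [0.0, 0.0, 0.0, 1.0]]
```

View pics/w1.png

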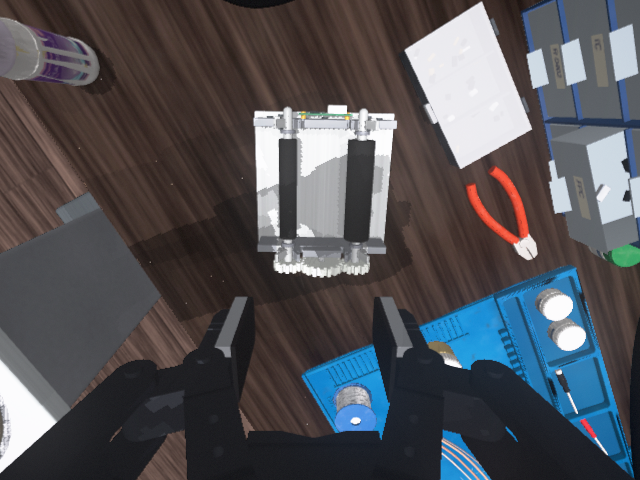

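The wrist view shows both rollers clearly: thin rubber at (279–297, 138–240), thick at (346–375, 140–243), gears at (288,265) and (357,265), idler at (321,268), and the board at the top. Next comes a second wrist view, followed by triangulation.

Emit:
{"api": "jog_arm", "payload": {
  "segments": [
    [[-0.04,0,0.025],0,0.05],
    [[-0.04,0,0.025],0,0.05],
    [[0,0,0],0,0.05],
    [[0,0,0],0,0.05]
  ]
}}

```text
time_s: 2.55
position: [0.5359, -0.0508, 0.1922]
tool_rot: [[0.446, 0.895, -0.0], [0.895, -0.446, 0.0], [0.0, -0.001, -1.0]]
ft_force: [0.5, -0.1, 0.2]
grip_width: 0.0499
gripper_force: 0.0
```

Run:
```python
from h import *
w2=env.get_image("wrist");np.save("pics/w2.npy",w2,allow_pickle=True)
w1=np.load("pics/w1.npy",allow_pickle=True).item();t=env.get_image("top")
a=np.array([.4,.9,0])
def blobs(i,lo=300):
    g=cv2.cvtColor(i["pixels"],cv2.COLOR_RGB2GRAY);m=(g<62).astype(np.uint8)
    c=proj(i,[.575,.024,.04]);out=[]
    n,l,st,ce=cv2.connectedComponentsWithStats(m)
    for k in range(1,n):
        if np.hypot(*(ce[k]-c))<90 and 150<st[k][4]<9000:
            out.append((k,st[k].tolist(),ce[k].round(1).tolist(),[np.round(x,1) for x in cv2.minAreaRect(np.argwhere(l==k)[:,::-1].astype(np.float32))]))
    return out
for n,i in(("w1",w1),("w2",w2),("t",t)):
    print(n,proj(i,[.575,.024,.04]).round())
    for b in blobs(i):print(b)
cv2.imwrite("pics/w2.png",w2["pixels"][:,:,::-1])
```

```text
w1 [316. 199.]
(92, [279, 139, 17, 100, 997], [287.0, 204.9], [array([287. , 188.5]), array([99., 16.]), np.float64(90.0)])
(95, [344, 140, 31, 102, 2301], [358.0, 194.3], [array([358.7, 190.4]), array([ 25.9, 101.9]), np.float64(2.9)])
w2 [316. 105.]
(7, [268, 18, 23, 140, 3005], [279.6, 85.8], [array([279. ,  87.5]), array([139.,  22.]), np.float64(90.0)])
(8, [351, 18, 41, 141, 4580], [370.3, 87.1], [array([370.3,  88. ]), array([ 34.2, 141.3]), np.float64(3.4)])
t [303. 233.]
(130, [287, 201, 20, 18, 198], [296.3, 209.2], [array([296.3, 209.4]), array([19.7, 10.3]), np.float64(26.6)])
(183, [273, 231, 29, 19, 198], [287.1, 239.7], [array([287.2, 239.6]), array([30.4,  6.3]), np.float64(26.6)])
(206, [310, 253, 72, 42, 1339], [352.5, 273.7], [array([346.5, 271.2]), array([68.1, 26.9]), np.float64(17.0)])
```

View pics/w2.png

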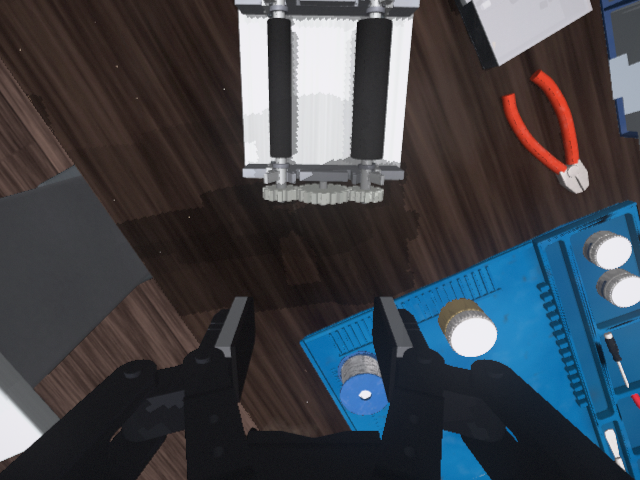

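The second view shows the thin rubber at (268–291, 18–158), the thick rubber at (351–392, 18–159), gears at (280,193) and (368,193), and the idler at (323,193). I'll fit the cylinder silhouettes to both wrist views.

Add to h.py:
```python
from scipy.optimize import least_squares
def edges(pts,rows):
    out=[]
    for r in rows:
        x=pts[r];out+=x
    return out
def hullmask(i,p,r,S=8):
    c=np.array(p[:3]);a=np.array([np.cos(p[3]),np.sin(p[3]),0]);n=np.array([-a[1],a[0],0]);z=np.array([0,0,1.])
    q=[proj(i,c+s*.045*a+r*(np.cos(t)*n+np.sin(t)*z)) for s in(-1,1) for t in np.linspace(0,2*np.pi,40)]
    return cv2.convexHull(np.float32(q))[:,0]
def rowx(h,v):
    xs=[]
    for k in range(len(h)):
        a,b=h[k-1],h[k]
        if (a[1]-v)*(b[1]-v)<0: xs.append(a[0]+(v-a[1])/(b[1]-a[1])*(b[0]-a[0]))
    return (min(xs),max(xs)) if xs else (0,0)
def fit(views,r,p0):
    # views: (img, box(u0,v0,u1,v1), use_bottom)
    obs=[]
    for i,(u0,v0,u1,v1),ub in views:
        g=cv2.cvtColor(i["pixels"],cv2.COLOR_RGB2GRAY)
        m=(g<75).astype(np.uint8);m[:v0]=0;m[v1:]=0;m[:,:u0]=0;m[:,u1:]=0
        m=cv2.morphologyEx(m,cv2.MORPH_OPEN,np.ones((5,5)))
        ys=np.where(m.any(1))[0];t,b=ys[0],ys[-1]
        rows=np.linspace(t+12,b-12,9).astype(int)
        e=[(x[0]-.5,x[-1]+.5) for x in(np.where(m[k])[0] for k in rows)]
        obs.append((i,rows,e,t-.5,b+.5,ub))
    def f(p):
        o=[]
        for i,rows,e,t,b,ub in obs:
            h=hullmask(i,p,r)
            for k,x in zip(rows,e):
                y=rowx(h,k);o+=[y[0]-x[0],y[1]-x[1]]
            o+=[3*(h[:,1].min()-t)]+([3*(h[:,1].max()-b)] if ub else [])
        return o
    s=least_squares(f,p0,loss="soft_l1",diff_step=1e-5);return s.x,np.sqrt(np.mean(s.fun**2)),s.fun
```

Run:
```python
from h import *
w1,w2=[np.load(f"pics/w{k}.npy",allow_pickle=True).item() for k in(1,2)]
y0=np.arctan2(-.9,-.44)
for n,r,b1,b2,p0 in(("thin",.008,(270,125,305,245),(262,8,297,165),[.55,.035,.04,y0]),("thick",.012,(338,130,382,248),(343,8,398,170),[.605,.01,.04,y0])):
    for vs in([(w1,b1,1),(w2,b2,1)],[(w1,b1,0),(w2,b2,1)],[(w2,b2,1)]):
        x,e,f=fit(vs,r,p0);print(n,x[:3].round(4),np.degrees(x[3]).round(2),e.round(2))
    a=np.array([np.cos(x[3]),np.sin(x[3])])
```

```text
thin [0.5578 0.0458 0.0465] -117.26 2.44
thin [0.5578 0.0449 0.0518] -117.21 1.71
thin [0.5579 0.0449 0.0516] -117.38 1.02
thick [0.6129 0.0154 0.0414] -117.12 3.31
thick [0.6127 0.0138 0.0375] -117.11 4.96
thick [0.6118 0.0167 0.0529] -117.15 1.74
```

Run:
```python
from h import *
w1,w2=[np.load(f"pics/w{k}.npy",allow_pickle=True).item() for k in(1,2)]
g1,g2=[cv2.cvtColor(w["pixels"],cv2.COLOR_RGB2GRAY) for w in(w1,w2)]
print(g2[60,260:300],g2[120,260:300]);print(g2[60,340:400]);print(g2[5:30,280],g2[145:170,280]);print(g2[5:30,374],g2[145:170,368])
print(g1[170,270:305],g1[220,270:305]);print(g1[190,335:385]);print(g1[125:150,288],g1[225:250,288]);print(g1[125:150,360],g1[230:255,357])
```

```text
[240 240 240 240 240 240 240 226  74  38  40  40  43  45  47  45  46  46
  47  45  44  45  47  45  43  42  42  41  39  37  48  98 144 159 179 178
 192 233 240 240] [225 224 225 227 225 224 225 225 204 108  44  45  45  46  49  51  50  50
  51  49  51  51  50  50  51  50  51  48  46  47  47  85 142 143 146 147
 145 160 213 224]
[239 239 239 239 238 234 229 231 231 230 224 208 208 210 190  46  35  34
  37  39  39  40  41  42  35  44  43  43  43  45  46  47  45  45  47  45
  44  44  43  45  45  44  46  43  41  39  39  37  39  99 208 239 239 239
 238 238 236 234 234 236]
[162 158 162 162 143 110 187 216 218 218 219 219 193  49  39  39  40  40
  41  40  42  41  41  39  40] [ 54  53  55  54  52  51  53  53  53  50  51  52 103 188 220 219 219 219
 198 127 159 153 154 177 214]
[211 185 156 158 159 150 116 131 219 224 228 229 209  71  41  36  38  40
  37  41  41  41  40  40  39] [ 53  53  55  55  54  52  55  54  52  53  53  53  55  51  76 131 160 159
 158 144 104 121 111 102 126]
[249 248 249 249 248 248 249 249 233  56  61  64  65  66  67  67  67  68
  66  67  65  66  67  64  61  60  82 145 175 179 204 248 247 247 248] [187 212 249 250 250 249 249 238 182 135  46  46  49  47  50  49  51  52
  50  51  50  50  50  50  49  47  91 168 172 174 170 169 169 168 167]
[171 171 169 164 154 157 156 156 153 153 139  51  51  52  53  53  54  52
  53  55  54  54  53  54  54  53  52  53  52  52  53  51  52  52  50  50
  56 106 171 174 173 173 172 169 165 167 182 213 213 213]
[239 239 239 239 228 169 184 177 197 239 239 239 239 223  85  66  66  66
  67  66  67  66  66  67  67] [ 49  48  49  49  50  48  50  53  52  50  57  55  49  55 109 197 225 219
 176 129 161 155 179 224 225]
[220 223 232 232 233 221 157 188 192 180 182 238 239 240 232 162  59  66
  67  69  67  67  68  67  67] [ 45  45  47  47  46  46  46  46  46  45  45  46 108 188 168  98 136 134
 154 181 162 154 145 139 144]
```

```bash
sed -i 's/g<75/g<100/' h.py
```

Run:
```python
from h import *
w1,w2=[np.load(f"pics/w{k}.npy",allow_pickle=True).item() for k in(1,2)]
y0=np.arctan2(-.9,-.44)
for n,r,b1,b2,p0 in(("thin",.008,(272,132,305,243),(262,14,297,163),[.55,.035,.04,y0]),("thick",.012,(338,136,382,246),(343,14,398,163),[.605,.01,.04,y0])):
    for vs in([(w1,b1,1),(w2,b2,1)],[(w1,b1,1)],[(w2,b2,1)]):
        x,e,f=fit(vs,r,p0);print(n,x[:3].round(4),np.degrees(x[3]).round(2),e.round(2),np.round(f,1).tolist() if len(vs)>1 else "")
    print([(w["extrinsics"][:3,:3].T@-w["extrinsics"][:3,3]).round(3) for w in(w1,w2)])
```

```text
thin [0.5558 0.0424 0.041 ] -117.13 1.03 [-0.2, 0.3, -0.1, 0.3, 0.0, 0.2, 0.1, 0.2, 0.3, 0.2, 0.4, 0.1, -0.5, 0.1, -0.4, 0.1, -0.2, 1.0, 0.0, -3.9, -0.6, 0.4, -0.3, 0.5, 0.1, -0.5, -0.6, -0.4, -0.2, 0.7, 0.1, -0.2, -0.5, -0.1, -0.2, 0.0, 0.2, 0.1, -0.2, 4.7]
thin [0.5562 0.0426 0.0453] -117.12 0.38 
thin [0.5559 0.0431 0.0375] -117.19 0.31 
[array([0.607, 0.095, 0.373]), array([0.572, 0.022, 0.323])]
thick [0.6123 0.0135 0.0403] -117.28 1.28 [-0.7, 1.1, -0.2, 0.4, -0.7, -0.3, -0.2, -0.0, -0.6, 0.3, -0.1, 0.6, -0.6, -0.1, -0.1, 0.2, -0.6, 0.4, -0.5, -6.0, -0.8, 0.4, -0.4, 0.4, -0.1, 0.3, -0.7, 1.3, -0.4, 1.2, -1.1, 1.1, -0.7, 1.1, -0.4, 1.0, -1.1, 0.9, 0.1, 3.6]
thick [0.6118 0.014  0.0458] -117.26 0.64 
thick [0.6128 0.0139 0.0374] -117.42 0.63 
[array([0.607, 0.095, 0.373]), array([0.572, 0.022, 0.323])]
```

The fits give axis heights of 41 and 40 mm, 63.5 mm between axes (64 expected), and a direction of -117.2° that is perpendicular to the seat offset, so the numbers agree. Moving above the thick roller.

Emit:
{"api": "jog_arm", "payload": {
  "segments": [
    [[0,0,0],0.7,0.05],
    [[0.046,0.019,0.01],0,0.05],
    [[0.046,0.0195,0.02],0,0.05],
    [[0,0,0.03],0,0.05],
    [[0,0,0.03],0,0.05],
    [[0,0,0],0,0.05],
    [[0,0,0],0,0.05]
  ],
  "clamp_n": 80
}}

```text
time_s: 3.35
position: [0.6093, 0.0119, 0.1048]
tool_rot: [[0.453, 0.891, 0.001], [0.891, -0.453, -0.0], [0.0, 0.001, -1.0]]
ft_force: [-0.7, 0.3, 0.6]
grip_width: 0.0501
gripper_force: 0.0
```

Emit:
{"api": "jog_arm", "payload": {
  "segments": [
    [[0.0028,0.0019,0.005],0.25,0.05],
    [[0,0,0.03],0,0.05],
    [[0,0,0.03],0,0.05],
    [[0,0,0],0,0.05],
    [[0,0,0],0,0.05]
  ],
  "clamp_n": 80
}}

```text
time_s: 3.85
position: [0.6126, 0.013, 0.0404]
tool_rot: [[0.457, 0.889, 0.002], [0.889, -0.457, -0.0], [0.001, 0.002, -1.0]]
ft_force: [-0.1, 0.1, 0.3]
grip_width: 0.0501
gripper_force: 0.0
```

Run:
```python
from h import *
w=env.get_image("wrist");s=env.get_image("scene")
a=w["pixels"][150:480,120:520];b=cv2.resize(s["pixels"][215:300,235:385],None,fx=2.6,fy=2.6,interpolation=3)
b=cv2.copyMakeBorder(b,0,max(0,330-b.shape[0]),0,0,0)[:330,:390]
cv2.imwrite("pics/c1.png",np.hstack([a,b])[:,:,::-1])
```

```text
(no output)
```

View pics/c1.png

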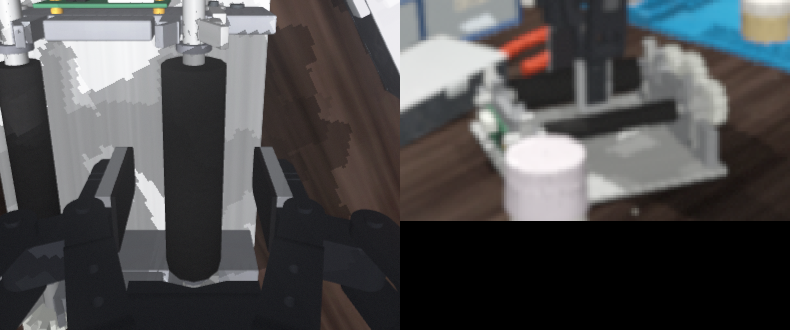

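The crop shows the fingers straddling the thick roller, with pads at about (118,200) and (272,200), the rubber centred near (194,170), and the neighbour clear. I'll close and lift.

Emit:
{"api": "jog_arm", "payload": {
  "segments": [
    [[0,0,0],0,0.035],
    [[0,0,0],0,0.02],
    [[0,0,0],0,0.015],
    [[0,0,0],0,0.01],
    [[0,0,0],0,0.01]
  ],
  "clamp_n": 80
}}

```text
time_s: 4.45
position: [0.6122, 0.0132, 0.0403]
tool_rot: [[0.457, 0.889, 0.002], [0.889, -0.457, -0.0], [0.001, 0.002, -1.0]]
ft_force: [-3.1, 0.6, 6.9]
grip_width: 0.0212
gripper_force: 78.0
```

Emit:
{"api": "jog_arm", "payload": {
  "segments": [
    [[0,0,-0.004],0,0.01],
    [[0,0,-0.004],0,0.01],
    [[0,0,-0.006],0,0.01],
    [[0,0,-0.01],0,0.01],
    [[0,0,-0.02],0,0.01],
    [[0,0,-0.03],0,0.01],
    [[0,0,0],0,0.01],
    [[0,0,0],0,0.01]
  ]
}}

```text
time_s: 5.25
position: [0.6119, 0.0132, 0.1142]
tool_rot: [[0.457, 0.889, 0.002], [0.889, -0.457, -0.0], [0.001, 0.002, -1.0]]
ft_force: [0.5, 0.8, -1.7]
grip_width: 0.0212
gripper_force: 80.8
```

Run:
```python
from h import *
w=env.get_image("wrist");np.save("pics/w3.npy",w,allow_pickle=True);s=env.get_image("scene")
a=w["pixels"][150:480,120:520];b=cv2.resize(s["pixels"][170:300,235:385],None,fx=2.6,fy=2.5,interpolation=3)
b=cv2.copyMakeBorder(b,0,max(0,330-b.shape[0]),0,0,0)[:330,:390]
cv2.imwrite("pics/c2.png",np.hstack([a,b])[:,:,::-1])
for d in(0,.004,-.004):
    T=np.array([.6119,.0132,.1142+d]);ax=np.array([-.457,-.889,0])
    print(d,[proj(w,T+k*ax+np.array([0,0,z])).round(1).tolist() for k,z in((-.045,0),(-.045,.012),(-.071,0),(.045,0.012))])
```

```text
0 [[313.6, 215.5], [313.7, 225.2], [313.6, 141.6], [313.4, 436.3]]
0.004 [[313.6, 218.6], [313.7, 228.9], [313.7, 142.6], [313.4, 444.6]]
-0.004 [[313.5, 212.6], [313.6, 221.8], [313.6, 140.7], [313.4, 428.4]]
```

View pics/c2.png

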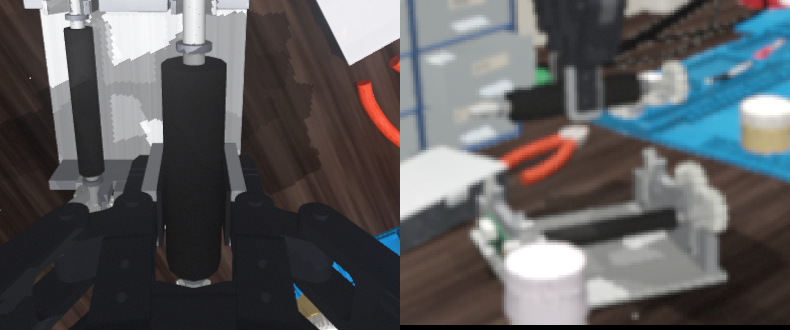

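The roller is held level and hasn't slipped: the rubber ends at crop rows 57 and 280, as before the lift. Next I carry it 152 mm along the unit's x and lay it down.

Emit:
{"api": "jog_arm", "payload": {
  "segments": [
    [[0,-0.038,0],0,0.01],
    [[0,-0.038,0],0,0.01],
    [[0,-0.038,0],0,0.01],
    [[0,-0.038,0],0,0.01],
    [[0,0,0.03],0,0.01],
    [[0,0,0.03],0,0.01],
    [[0,0,0.02],0,0.01],
    [[0,0,0],0,0.01],
    [[0,0,0],0,0.01]
  ]
}}

```text
time_s: 6.25
position: [0.4766, 0.0826, 0.0329]
tool_rot: [[0.457, 0.889, -0.001], [0.889, -0.457, 0.0], [-0.0, -0.001, -1.0]]
ft_force: [0.1, 0.0, -2.1]
grip_width: 0.021
gripper_force: 80.8
```

Emit:
{"api": "jog_arm", "payload": {
  "segments": [
    [[0,0,0.01],0,0.01],
    [[0,0,0.005],0,0.01],
    [[0,0,0.002],0,0.01],
    [[0,0,0],0,0.01]
  ]
}}

```text
time_s: 6.65
position: [0.4766, 0.0826, 0.0158]
tool_rot: [[0.457, 0.889, -0.0], [0.889, -0.457, 0.0], [-0.0, -0.0, -1.0]]
ft_force: [-0.3, 0.3, -0.7]
grip_width: 0.021
gripper_force: 80.8
```

Emit:
{"api": "jog_arm", "payload": {
  "segments": [
    [[0,0,0.001],0,0.01],
    [[0,0,0],0,0.01],
    [[0,0,0],0,0.028],
    [[0,0,0],0,0.04],
    [[0,0,0],0,0.05]
  ]
}}

```text
time_s: 7.15
position: [0.4767, 0.0826, 0.015]
tool_rot: [[0.457, 0.889, 0.0], [0.889, -0.457, -0.0], [0.0, 0.0, -1.0]]
ft_force: [-0.5, 0.2, -0.0]
grip_width: 0.0498
gripper_force: 0.0
```

Emit:
{"api": "jog_arm", "payload": {
  "segments": [
    [[0,0,-0.01],0,0.05],
    [[0,0,-0.02],0,0.05],
    [[0,0,-0.03],0,0.05],
    [[0,0,-0.03],0,0.05],
    [[0,0.03,0],0,0.05],
    [[0,0.03,0],0,0.05],
    [[0,0.028,0],0,0.05],
    [[0,0,0],0,0.05],
    [[0,0,0],0,0.05]
  ]
}}

```text
time_s: 8.05
position: [0.5545, 0.0424, 0.1051]
tool_rot: [[0.458, 0.889, -0.0], [0.889, -0.458, 0.0], [-0.0, -0.0, -1.0]]
ft_force: [-0.6, -0.0, -0.1]
grip_width: 0.05
gripper_force: 0.0
```

Emit:
{"api": "jog_arm", "payload": {
  "segments": [
    [[0.0005,0.001,0.01],0,0.05],
    [[0,0,0.03],0,0.05],
    [[0,0,0.029],0,0.05],
    [[0,0,0],0,0.05],
    [[0,0,0],0,0.03],
    [[0,0,0],0,0.015],
    [[0,0,0],0,0.006],
    [[0,0,0],0,0.002],
    [[0,0,0],0,0.002]
  ]
}}

```text
time_s: 8.95
position: [0.5567, 0.0424, 0.0375]
tool_rot: [[0.457, 0.889, 0.003], [0.889, -0.457, -0.0], [0.001, 0.003, -1.0]]
ft_force: [-1.7, -0.0, 6.2]
grip_width: 0.013
gripper_force: 78.0
```

Emit:
{"api": "jog_arm", "payload": {
  "segments": [
    [[0,0,-0.004],0,0.002],
    [[0,0,-0.004],0,0.002],
    [[0,0,-0.006],0,0.002],
    [[0,0,-0.01],0,0.002],
    [[0,0,-0.02],0,0.002],
    [[0,0,-0.03],0,0.002],
    [[0,0,0],0,0.002],
    [[0,0,0],0,0.002]
  ]
}}

```text
time_s: 9.75
position: [0.5558, 0.0425, 0.1106]
tool_rot: [[0.457, 0.889, 0.001], [0.889, -0.457, 0.0], [0.0, 0.001, -1.0]]
ft_force: [-0.0, -0.2, -1.4]
grip_width: 0.0134
gripper_force: 80.1
```

Emit:
{"api": "jog_arm", "payload": {
  "segments": [
    [[0,0.02,0],0,0.002],
    [[0,0.02,0],0,0.002],
    [[0,0.0237,0],0,0.002],
    [[0,0,0.02],0,0.002],
    [[0,0,0.018],0,0.002],
    [[0,0,0],0,0.002],
    [[0,0,0],0,0.002]
  ]
}}

```text
time_s: 10.45
position: [0.6123, 0.0134, 0.0715]
tool_rot: [[0.457, 0.889, -0.002], [0.889, -0.457, 0.0], [-0.0, -0.002, -1.0]]
ft_force: [0.1, -0.3, -0.7]
grip_width: 0.0131
gripper_force: 80.1
```

Run:
```python
from h import *
w=env.get_image("wrist");s=env.get_image("scene")
a=w["pixels"][100:480,120:520];b=cv2.resize(s["pixels"][190:300,235:385],None,fx=2.66,fy=2.66,interpolation=3)
b=cv2.copyMakeBorder(b,0,max(0,380-b.shape[0]),0,0,0)[:380,:400]
cv2.imwrite("pics/c3.png",np.hstack([a,b])[:,:,::-1])
```

```text
(no output)
```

View pics/c3.png

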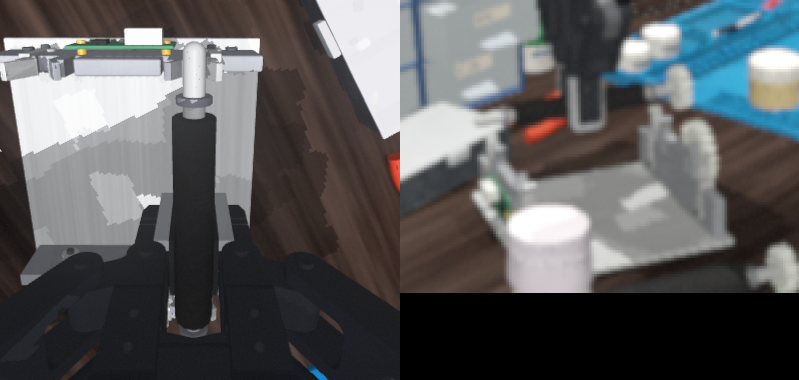

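The thin roller hangs level above seat A, with its shaft end at (193,70) over the clip and its gear on the idler side. Pressing down.

Emit:
{"api": "jog_arm", "payload": {
  "segments": [
    [[0,0,0.008],0,0.002],
    [[0,0,0.006],0,0.002],
    [[0,0,0],0,0.002]
  ]
}}

```text
time_s: 10.85
position: [0.6121, 0.0134, 0.0569]
tool_rot: [[0.457, 0.889, -0.002], [0.889, -0.457, 0.0], [-0.001, -0.002, -1.0]]
ft_force: [-0.5, -0.3, -1.1]
grip_width: 0.0131
gripper_force: 80.1
```

Emit:
{"api": "jog_arm", "payload": {
  "segments": [
    [[0,0,0.005],0,0.002],
    [[0,0,0.005],0,0.002],
    [[0,0,0],0,0.002]
  ]
}}

```text
time_s: 11.15
position: [0.6119, 0.0137, 0.0473]
tool_rot: [[0.457, 0.889, -0.002], [0.889, -0.457, 0.001], [-0.0, -0.002, -1.0]]
ft_force: [-1.6, 2.1, -2.1]
grip_width: 0.013
gripper_force: 80.2
```

Emit:
{"api": "jog_arm", "payload": {
  "segments": [
    [[0,0,0.005],0,0.002],
    [[0,0,0.005],0,0.002],
    [[0,0,0],0,0.002]
  ]
}}

```text
time_s: 11.45
position: [0.6126, 0.0134, 0.0377]
tool_rot: [[0.457, 0.889, -0.0], [0.889, -0.457, 0.0], [0.0, -0.0, -1.0]]
ft_force: [-0.4, -0.0, 0.0]
grip_width: 0.0132
gripper_force: 80.4
```

Emit:
{"api": "jog_arm", "payload": {
  "segments": [
    [[0,0,0.0015],0,0.002],
    [[0,0,0],0,0.002],
    [[0,0,0],0,0.02],
    [[0,0,0],0,0.04],
    [[0,0,0],0,0.05],
    [[0,0,-0.02],0,0.05],
    [[0,0,-0.03],0,0.05],
    [[0,0,-0.03],0,0.05]
  ]
}}

```text
time_s: 12.25
position: [0.6125, 0.0132, 0.1169]
tool_rot: [[0.457, 0.889, -0.001], [0.889, -0.457, 0.0], [-0.0, -0.001, -1.0]]
ft_force: [0.8, 0.2, 0.4]
grip_width: 0.0495
gripper_force: 0.0
```

Emit:
{"api": "jog_arm", "payload": {
  "segments": [
    [[-0.02,-0.033,-0.02],0,0.05],
    [[-0.02,-0.033,-0.02],0,0.05],
    [[-0.02,-0.033,-0.02],0,0.05],
    [[0,-0.033,-0.01],0,0.05],
    [[0,0,0],0,0.05],
    [[0,0,0],0,0.05]
  ]
}}

```text
time_s: 12.85
position: [0.4681, 0.0202, 0.1868]
tool_rot: [[0.457, 0.889, 0.001], [0.889, -0.457, -0.0], [0.0, 0.001, -1.0]]
ft_force: [0.4, -0.5, 0.3]
grip_width: 0.0501
gripper_force: 0.0
```

Run:
```python
from h import *
w=env.get_image("wrist");np.save("pics/w4.npy",w,allow_pickle=True)
cv2.imwrite("pics/w4.png",w["pixels"][:,:,::-1])
for P in([.4767,.0826,.014],[.6123,.0135,.04]):
    print([proj(w,np.array(P)+k*np.array([-.457,-.889,0])).round() for k in(-.045,.045,.072)])
```

```text
[array([285.,  77.]), array([288., 195.]), array([289., 226.])]
[array([506.,  73.]), array([487., 202.]), array([481., 236.])]
```

View pics/w4.png

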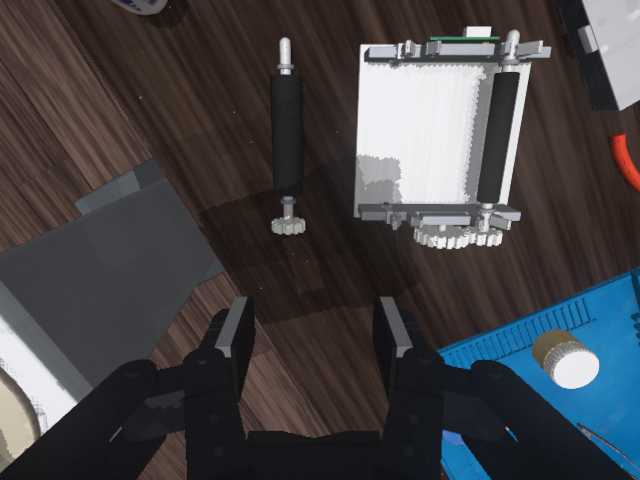

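The thin roller sits in seat A, rubber from (507,72) to (488,203), as predicted. The thick one lies undisturbed on the bench, rubber (272–302, 75–195) and gear at (289,226), also where predicted. Going down to grasp it.

Emit:
{"api": "jog_arm", "payload": {
  "segments": [
    [[0.03,-0.0105,0.03],0,0.05],
    [[0.0294,-0.0104,0.03],0,0.05],
    [[0,0,0.03],0,0.05],
    [[0,0,0.03],0,0.05],
    [[0,0,0.03],0,0.05],
    [[0,0,0],0,0.05],
    [[0,0,0],0,0.05]
  ]
}}

```text
time_s: 13.6
position: [0.477, 0.0825, 0.0362]
tool_rot: [[0.457, 0.889, -0.001], [0.889, -0.457, 0.0], [-0.0, -0.001, -1.0]]
ft_force: [-0.1, -0.4, 0.1]
grip_width: 0.0497
gripper_force: 0.0
```

Emit:
{"api": "jog_arm", "payload": {
  "segments": [
    [[0,0,0.012],0,0.05],
    [[0,0,0.0088],0,0.05],
    [[0,0,0],0,0.04],
    [[0,0,0],0,0.03],
    [[0,0,0],0,0.015],
    [[0,0,0],0,0.01],
    [[0,0,0],0,0.01]
  ]
}}

```text
time_s: 14.3
position: [0.477, 0.0825, 0.0166]
tool_rot: [[0.457, 0.889, 0.002], [0.889, -0.457, -0.0], [0.001, 0.002, -1.0]]
ft_force: [-0.8, -1.2, 6.8]
grip_width: 0.0209
gripper_force: 78.2
```

Emit:
{"api": "jog_arm", "payload": {
  "segments": [
    [[0,0,-0.02],0,0.01],
    [[0,0,-0.03],0,0.01],
    [[0,0,-0.03],0,0.01],
    [[0,0,-0.018],0,0.01],
    [[0,0.03,0],0,0.01],
    [[0,0.03,0],0,0.01],
    [[0,0.028,0],0,0.01],
    [[0,0,0],0,0.01],
    [[0,0,0],0,0.01]
  ]
}}

```text
time_s: 15.2
position: [0.5542, 0.0424, 0.1134]
tool_rot: [[0.458, 0.889, -0.001], [0.889, -0.458, 0.0], [-0.0, -0.001, -1.0]]
ft_force: [-1.1, -0.3, -0.9]
grip_width: 0.0208
gripper_force: 78.8
```

Run:
```python
from h import *
w=env.get_image("wrist");np.save("pics/w5.npy",w,allow_pickle=True);s=env.get_image("scene")
a=w["pixels"][100:480,120:520];b=cv2.resize(s["pixels"][170:300,235:385],None,fx=2.66,fy=2.66,interpolation=3)
b=cv2.copyMakeBorder(b,0,max(0,380-b.shape[0]),0,0,0)[:380,:400]
cv2.imwrite("pics/c4.png",np.hstack([a,b])[:,:,::-1])
```

```text
(no output)
```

View pics/c4.png

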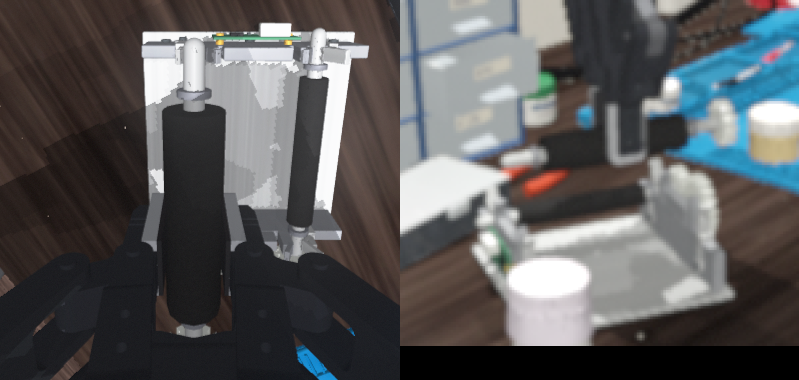

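The thick roller is held over seat B, nearly level with about 1° of tilt, its shaft end at (193,50) over the board-side clip and its gear on the idler side. Lowering and pressing.

Emit:
{"api": "jog_arm", "payload": {
  "segments": [
    [[0.0006,0.0012,0.02],0,0.01],
    [[0,0,0.018],0,0.01],
    [[0,0,0],0,0.01],
    [[0,0,0],0,0.01]
  ]
}}

```text
time_s: 15.7
position: [0.5557, 0.0428, 0.0761]
tool_rot: [[0.457, 0.89, -0.0], [0.89, -0.457, 0.0], [-0.0, -0.0, -1.0]]
ft_force: [0.8, 0.3, -0.5]
grip_width: 0.021
gripper_force: 78.9
```

Emit:
{"api": "jog_arm", "payload": {
  "segments": [
    [[0,0,0.008],0,0.01],
    [[0,0,0.006],0,0.01],
    [[0,0,0],0,0.01]
  ]
}}

```text
time_s: 16.0
position: [0.5556, 0.0425, 0.061]
tool_rot: [[0.457, 0.889, -0.001], [0.889, -0.457, 0.0], [-0.0, -0.001, -1.0]]
ft_force: [0.3, -0.4, -1.6]
grip_width: 0.0212
gripper_force: 78.9
```

Emit:
{"api": "jog_arm", "payload": {
  "segments": [
    [[0,0,0.005],0,0.01],
    [[0,0,0.004],0,0.01],
    [[0,0,0],0,0.01]
  ]
}}

```text
time_s: 16.3
position: [0.5567, 0.0423, 0.0532]
tool_rot: [[0.457, 0.889, 0.002], [0.889, -0.457, -0.0], [0.001, 0.002, -1.0]]
ft_force: [0.6, -0.6, 3.8]
grip_width: 0.0214
gripper_force: 79.7
```

Emit:
{"api": "jog_arm", "payload": {
  "segments": [
    [[0,0,0.004],0,0.01],
    [[0,0,0.003],0,0.01],
    [[0,0,0],0,0.01]
  ]
}}

```text
time_s: 16.6
position: [0.5564, 0.0422, 0.0457]
tool_rot: [[0.457, 0.889, 0.001], [0.889, -0.457, -0.0], [0.0, 0.001, -1.0]]
ft_force: [1.2, -1.0, -2.7]
grip_width: 0.0212
gripper_force: 78.9
```

Emit:
{"api": "jog_arm", "payload": {
  "segments": [
    [[0,0,0.003],0,0.01],
    [[0,0,0],0,0.01]
  ]
}}

```text
time_s: 16.8
position: [0.5564, 0.0422, 0.0436]
tool_rot: [[0.457, 0.889, 0.002], [0.889, -0.457, -0.0], [0.001, 0.002, -1.0]]
ft_force: [-2.4, -1.1, 10.9]
grip_width: 0.0211
gripper_force: 80.6
```

Emit:
{"api": "jog_arm", "payload": {
  "segments": [
    [[0,0,0.002],0,0.01],
    [[0,0,0],0,0.01]
  ]
}}

```text
time_s: 17.0
position: [0.5565, 0.0423, 0.0433]
tool_rot: [[0.457, 0.889, 0.003], [0.889, -0.457, -0.001], [0.001, 0.003, -1.0]]
ft_force: [-8.2, -1.8, 27.0]
grip_width: 0.0213
gripper_force: 82.5
```

It hit bottom at the expected height (27 N at 43.3 mm). Releasing, backing off and checking.

Emit:
{"api": "jog_arm", "payload": {
  "segments": [
    [[0,0,-0.001],0,0.01],
    [[0,0,0],0,0.03],
    [[0,0,0],0,0.042],
    [[0,0,0],0,0.045],
    [[0,0,-0.02],0,0.045],
    [[0,0,-0.03],0,0.045],
    [[0,0,-0.03],0,0.045],
    [[0,0,-0.03],0,0.045]
  ]
}}

```text
time_s: 17.8
position: [0.5557, 0.0425, 0.1523]
tool_rot: [[0.457, 0.889, -0.001], [0.889, -0.457, 0.0], [-0.0, -0.001, -1.0]]
ft_force: [0.5, 0.3, 0.8]
grip_width: 0.045
gripper_force: 0.0
```

Emit:
{"api": "jog_arm", "payload": {
  "segments": [
    [[-0.03,0.015,-0.02],0,0.045],
    [[-0.03,0.015,-0.01],0,0.045],
    [[0,0,0],0,0.045],
    [[0,0,0],0,0.045]
  ]
}}

```text
time_s: 18.2
position: [0.555, -0.0249, 0.1811]
tool_rot: [[0.458, 0.889, -0.001], [0.889, -0.458, 0.0], [0.0, -0.001, -1.0]]
ft_force: [-0.3, -0.6, -0.0]
grip_width: 0.0448
gripper_force: 0.0
```

Run:
```python
from h import *
w=env.get_image("wrist");np.save("pics/w6.npy",w,allow_pickle=True);s=env.get_image("scene")
a=cv2.resize(w["pixels"][0:220,220:420],None,fx=2.2,fy=2.2,interpolation=3);b=cv2.resize(s["pixels"][225:300,250:370],None,fx=3,fy=3,interpolation=3)
b=cv2.copyMakeBorder(b,0,a.shape[0]-b.shape[0],0,0,0)
cv2.imwrite("pics/c5.png",np.hstack([a,b])[:,:,::-1])
for P in([.5556,.0424,.04],[.6125,.0132,.04]):
    print([(proj(w,np.array(P)+k*np.array([-.457,-.889,0]))).round(1).tolist() for k in(-.045,.045,.072)])
```

```text
[[268.1, 71.6], [272.9, 203.3], [274.1, 237.7]]
[[364.2, 71.4], [359.0, 203.2], [357.6, 237.6]]
```

View pics/c5.png

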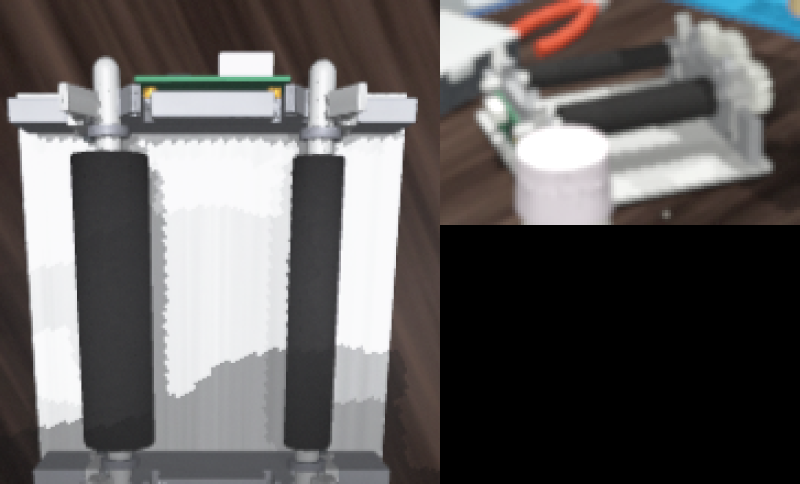

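Both rollers look seated: thick on the B side at (112,300), thin on the A side at (317,300), and the board-side jaws at (75,98) and (347,100) are closed symmetrically. I've now viewed 11 pictures, one over the limit, so the last check is numeric.

Run:
```python
from h import *
w=np.load("pics/w6.npy",allow_pickle=True).item()
y0=np.radians(-117.2)
for n,r,b,p in(("thick B",.012,(247,62,296,209),[.5556,.0424,.04,y0]),("thin A",.008,(346,62,382,209),[.6125,.0132,.04,y0])):
    x,e,f=fit([(w,b,1)],r,p);print(n,x[:3].round(4),np.degrees(x[3]).round(2),e.round(2),np.round(f,1).tolist())
# mirror symmetry of jaws at the gear/board side about unit mid-plane: dark/bright profile
g=cv2.cvtColor(w["pixels"],cv2.COLOR_RGB2GRAY)
c=np.array([.5841,.0278,0]);X=np.array([-.889,.457,0]);Y=np.array([-.457,-.889,0])
for s in(-58,58):
    for z in(.050,.060):
        for sg in(1,-1):
            o=[]
            for x in range(20,66,2):
                u,v=proj(w,c+sg*x/1e3*X+s/1e3*Y+[0,0,z]);o.append(int(g[int(round(v)),int(round(u))]))
            print(s,z,"B" if sg>0 else "A",o)
```

```text
thick B [0.5567 0.0426 0.0401] -117.35 0.37 [-0.6, 0.4, 0.1, 0.6, -0.3, -0.1, -0.6, 0.1, 0.0, 0.4, -0.3, 0.7, -0.6, -0.1, 0.0, 0.2, -0.3, 0.4, 0.2, -0.2]
thin A [0.613  0.0136 0.038 ] -117.3 0.54 [-0.5, 0.3, -0.9, 0.7, -0.4, 1.0, -0.8, 0.3, -0.3, 0.6, -0.7, 0.9, -0.1, 0.2, -0.5, 0.5, 0.0, -0.2, 0.1, -0.2]
-58 0.05 B [93, 171, 128, 130, 209, 246, 228, 153, 153, 152, 151, 230, 227, 223, 222, 223, 221, 220, 221, 213, 49, 44, 46]
-58 0.05 A [72, 186, 111, 144, 180, 233, 237, 160, 159, 160, 161, 240, 222, 221, 221, 219, 221, 222, 222, 211, 58, 61, 61]
-58 0.06 B [172, 187, 130, 203, 232, 245, 160, 157, 156, 156, 234, 227, 214, 214, 213, 212, 211, 212, 212, 42, 45, 46, 46]
-58 0.06 A [193, 179, 123, 169, 212, 247, 145, 160, 161, 162, 241, 228, 213, 212, 213, 213, 214, 214, 156, 56, 62, 59, 59]
58 0.05 B [41, 165, 104, 117, 135, 150, 141, 114, 116, 119, 117, 144, 123, 36, 32, 34, 36, 32, 31, 30, 30, 25, 26]
58 0.05 A [55, 114, 94, 95, 116, 143, 142, 110, 109, 112, 115, 153, 129, 47, 49, 52, 52, 51, 48, 43, 49, 44, 42]
58 0.06 B [75, 115, 124, 125, 146, 142, 130, 130, 114, 114, 137, 90, 32, 34, 37, 34, 29, 28, 29, 27, 27, 26, 30]
58 0.06 A [112, 113, 94, 113, 138, 149, 134, 133, 106, 112, 135, 104, 52, 46, 49, 51, 53, 50, 45, 43, 47, 44, 41]
```

Both axes are at seat height, parallel and in place, and the jaw profiles of seats A and B match on both sides. Handing in.

```bash
python3 -c "
from rig import env
print(env.close_job())"
```

```text
the job is handed in; nothing more can be done
None
```

The rollers are swapped and the job is handed in at about 18 s: thick in seat B and thin in seat A, with both gears on the idler side and all four jaws looking shut in the last camera check; the verdict wasn't returned, and I viewed 11 pictures, one over the limit of 10.

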